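# Seat the funnel and lock the funnel stand at its height mark

## Task

Get the funnel stand ready for filling the jar: lift the steel funnel out of the cup and seat it in the ring of the stand's arm, then press the arm down by the finger rest on its grip, with the cam lever still open, until the clamp collar's lower edge is level with the rubber O-ring on the post, so that the spout dips into the jar. Hold the arm at that mark (it springs up if let go) and squeeze the cam lever fully shut against the grip, and finish while still holding grip and lever squeezed together there: do not let go. Leave the jar, the cup and everything else where they stand.

Things in the scene. Friction and masses are not known exactly. Their poses are not given: they have to be found in the camera images.
- stand: funnel stand, fixed: dark wood board 150 x 250 mm, top at 12 mm, with an upright steel post (16 mm across, cap top at 190 mm) at x=+20, y=-45 mm. Origin: centre of the board's underside; y runs along the 250 mm side from the post towards the jar, -x to the side where the grip sticks out, z up. Grip, lever and ring turn with it
- carriage (a joint): travel of the arm down the post, m: 0 = upper stop, where it starts; grows downward, up to 0.075. The arm is the black clamp collar (38 mm across, 40 mm tall) with a boom and ring on its +y side and the grip on its -x side. While the lever is open a counter-spring pushes it up to its stop: 2 to 4 N at the top, 5 to 8 N at the mark
- collar_edge (a point): centre of the clamp collar's lower edge, on the post's axis; axes as the stand's. Moves with the arm
- mark (a point): top of the black rubber O-ring (23 mm across, 4 mm thick) slipped on the post as the height mark, on the post's axis. The arm is at the mark when the collar's lower edge is level with this point, 44 to 56 mm below where it starts. It is only a mark and stops nothing
- ring_top (a point): centre of the top face of the steel ring at the boom's end (hole 50 mm, outside 68 mm, 10 mm thick), above the jar's mouth; 105 mm to +y of the post's axis and 24 mm above the collar's lower edge. Moves with the arm
- funnel: steel funnel, 74 mm tall, 65 to 125 g. Origin: centre of the spout's lower end, z up. From there: spout 16 mm across to z=20, cone widening to 46 mm across at z=44, flat flange 68 mm across from z=44 to 48, then a straight collar 54 mm across up to z=74, by which it is grasped from above. It starts upright, spout in the cup, flange on the cup's rim
- flange (a point): centre of the underside of the funnel's flange (44 mm above the spout's end). Seated in the ring, it lies at ring_top
- spout_tip (a point): lower end of the funnel's spout, on its axis
- cup: plain pale straight cup without handle, 62 mm across and 72 mm tall, in which the funnel starts. Origin: centre of its underside
- jar: open glass jar, 76 mm across, 70 mm tall, mouth 46 mm inside, standing on the stand's board under the ring. Origin: centre of its underside
- jar_mouth (a point): centre of the jar's rim, 70 mm above its underside
- fin_face (a point): the grip: black upright fin, 12 mm thick, 36 mm tall, reaching to -x from the collar to 105 mm from the post's axis. At its foot on the +y side a flat steel finger rest, 51 to 107 mm from the post's axis, 52 mm wide from the fin's middle, 4 mm thick. A fingertip on it presses the arm down; the other finger hangs outside the lever. The point: on the fin's +y face at the pinch
- rest_top (a point): a point on the finger rest's top face, 85 mm to -x of the post's axis and 27 mm to +y of the fin's middle; the face lies 4 mm above the collar's lower edge
- pinch_point (a point): middle of the pinch with the lever shut: 85 mm to -x of the post's axis, 24 mm above the collar's lower edge (20 mm above the finger rest). The fin's face is 13.5 mm to +y of it and the shut lever's outer face 13.5 mm to -y, so the fingers close along the stand's y. Axes as the stand's; moves with the arm
- cam_lever (a joint): cam lever, rad: 0 = shut (parallel to the fin); starts open at 0.26 to 0.31, at most 0.34. Aluminium bar on the -y side of the fin, 10 mm thick, 16 mm tall, 85 mm long, hinged upright 22 mm to -x and 16 mm to -y of the post's axis; open, its face at the pinch is 16 to 20 mm further out to -y. Takes up to 8 N there to shut; stays as left
- lever_face (a point): point on the lever's outer (-y) face at the height of the pinch, 63 mm from the hinge
- food_tin: bystander: a short food tin with a printed paper band, on the open worktop left of the stand, 75 mm across and 58 mm tall. Origin: centre of its underside
- garlic_a: bystander: a garlic bulb, 56 mm, on the open worktop behind the stand. Origin: centre of its underside
- salt_shaker: bystander: a clear salt shaker with a grey dome cap, 44 mm across and 90 mm tall. Origin: centre of its underside
- spice_d: bystander: a glass spice jar with a flat lid, 46 mm across and 105 mm tall. Origin: centre of its underside
- egg_a: bystander: a hen's egg lying on the open worktop behind the stand, 58 x 45 mm. Origin: centre of its underside

How it is judged:
On the way, in this order (a step that is already met when the one before it is completed fails the run):
1. the funnel sits flat in the ring, let go (horizontal distance between flange and ring_top below 0.005 m and z of flange in the frame of ring_top between -0.004 and 0.004 m and angle between funnel's own z axis and vertical below 0.1 rad and contact force between the fingers and funnel below 0.1 N), for 0.3 s.
2. the fingers hold the arm down at the mark, the lever still open (z of collar_edge in the frame of mark between -0.005 and 0.005 m and value of joint cam_lever above 0.18 rad and (contact force between the fingers and grip_fin above 1 N or contact force between the fingers and finger_rest above 1 N) and horizontal distance between flange and ring_top below 0.005 m and z of flange in the frame of ring_top between -0.004 and 0.004 m and angle between funnel's own z axis and vertical below 0.1 rad), for 0.2 s.
At the end, for the whole second after the job is handed in: lever shut within 0.06 rad; collar edge within 5 mm of the O-ring's top; fingers press grip and lever with over 2 N each; funnel flat in the ring (5 mm, 0.1 rad), spout over 6 mm below the jar's rim inside its mouth; jar upright within 15 mm of its place; arm at rest (all of step 1 and value of joint cam_lever below 0.06 rad and z of collar_edge in the frame of mark between -0.005 and 0.005 m and contact force between the fingers and grip_fin above 2 N and contact force between the fingers and cam_lever above 2 N and z of spout_tip in the frame of jar_mouth below -0.006 m and horizontal distance between spout_tip and jar_mouth below 0.014 m and angle between jar's own z axis and vertical below 0.1 rad and distance of jar from where it was at the start of the episode below 0.015 m and velocity of joint carriage between -0.01 and 0.01 m/s); the arm keeps its last pose, push and grip.
It fails at once if a bystander is shifted (distance of any of food_tin, garlic_a, salt_shaker, spice_d, egg_a from where it was at the start of the episode above 0.025 m).
It fails at once if the jar is shifted or tipped (distance of jar from where it was at the start of the episode above 0.015 m or angle between jar's own z axis and vertical above 0.2 rad).
It fails at once if the cup is shifted or knocked over (distance of cup from where it was at the start of the episode above 0.03 m or angle between cup's own z axis and vertical above 0.4 rad).
It also fails if it takes over 53 s, if anything falls off the work surface, if the arm or the gripper's body presses on something with over 40 N, if the wrist force passes 120 N, or if a joint passes its speed limit or range.

## Robot

A 6-joint arm with a two-finger parallel gripper is mounted at the origin on a cart in front of the work surface, level with it; the furniture and walls round the work are solid. World frame = base frame: x ahead of the robot, y to its left, z up, the work surface at z = 0. Lengths are in m, angles in rad, forces in N, time in s.
With the tool pointing down it reaches from about 0.3 to 0.875 m from the base axis. Payload 6.4 kg.
Tool frame: the origin (TCP) lies at the very end of the fingers, on their centre line; the grasp point (between the pads) lies 19 mm behind it; z points along the fingers, y is the line along which they close (so a half turn about z gives the same grasp; the last joint's range is limited). The gripper opens to 85 mm and grips with 20 to 120 N. Pads are 22 mm wide; open, the fingers measure 114 mm over their backs; the gripper's body (76 mm by 85 mm) begins 54 mm behind the grasp point. The pads swing forward as they close: fully open they stand 13 mm farther back than shut.
Start: joints at [0.921, 0.181, 1.607, -0, 1.354, -0.206], TCP at [0.247, 0.519, 0.231] pointing down, gripper open.
Joint ranges: [-2.99, 2.99], [-0.89, 2.07], [0.3, 2.58], [-1.14, 4.28], [0, 2.63], [-3.12, 3.12]. Speed limits (rad/s): [2.57, 2.57, 3.01, 3.14, 3.14, 3.14].

## Interface

Orientations are given as a unit quaternion [w, x, y, z].
In Python, from bench import ctrl gives the robot as it stands.
- The arm moves only by the tool send_path, called after "Emit:" by a JSON object that holds its "method" and its "body", one argument or row to a line. Schema: {"type":"object","properties":{"ticks":{"type":"array","items":{"type":"object","properties":{"x":{"type":"number"},"y":{"type":"number"},"z":{"type":"number"},"ax":{"type":"number"},"ay":{"type":"number"},"az":{"type":"number"},"jaw":{"type":"number"}},"additionalProperties":false,"required":["jaw"]},"minItems":1,"maxItems":10},"only":{"type":"string"},"quiet":{"type":"boolean"},"lines":{"type":"string"}},"required":["ticks"],"additionalProperties":false}. ticks is a list of rows, 1 to 10 of them, each an object with the fields x, y, z (the shift in m), ax, ay, az (a rotation vector in rad), jaw (the opening from 0.0 (shut) to 1.0 (fully open)); a field left out counts as zero (the opening has to be given); each row is the pose to reach, as a shift and turn from the pose commanded when the call began, along the tool's axes at that moment; what a row does not reach only later rows make up. A row lasts 1/8 s, in which the tool goes at most 0.0625 m and 0.188 rad, less where a joint would pass 70% of its speed; a pose out of reach is approached as far as the arm can. The fingers move at their own pace and stop on an object; the grip force is fixed at half the most. Time passes only in rows, so rows that do not move let the fingers close. The tool returns the time, the measured TCP pose, the force, the opening and the grip force at its end. only (a regular expression) keeps the lines of the reply that match it, lines (a string "A,B") keeps lines A to B, and quiet returns only ok. Input that does not fit is refused with a message, and nothing moves.
- ctrl.get_obs(): the state, without advancing time (a new reading comes with each control period).
- ctrl.camera(name): name is "side" or "top"; returns the picture (480x640x3 uint8, blue, green, red); there is no depth.
- ctrl.camera_params(name): a dict with "fovy" (degrees; the focal length in pixels is half the picture's height over the tangent of half this angle, whatever the lens; pixels are square), "cx", "cy" (the principal point, pixels), "view" (4x4, takes a point from world to camera coordinates). Camera axes: x right, y up, looking along -z (the intrinsics and any distortion apply to the point x, -y, -z); pixel columns grow to the right and rows downward; lengths in m; the calibration is good to about 2 mm. A picture is of the moment at which its call begins. camera_params takes no time and is no camera call.
- ctrl.hand_in(): hands the job in; it is judged then, once.
The state is a dict: "time_s": time; "q": joint angles; "dq": joint speeds; "joint_efforts": joint torques, N m; "eef_pos": TCP position; "eef_rot": TCP orientation; "wrist_force": force on the tool from outside, world axes, zero at the start; "torque": the same for the moment, N m; "opening": opening from 0.0 (shut) to 1.0 (fully open); "grasp_force": force on a finger pad.
Only numpy, scipy, OpenCV 4.12 (cv2) and the standard library are available. Lean on these libraries where they do the work, as an engineer would, in place of code of your own. Each camera call takes 0.05 s, during which the arm holds its last target. There are 200 camera calls.

## Working session

There is one attempt and no reset: what is moved stays moved. The work goes in short steps, Python scripts to look and compute and a tool call to move; the robot and the scene stay as the last step left them, time stands still between calls to the robot, and variables do not carry over. Pictures are saved under pics/ and viewed, at most 10 in all, crops included, and the job is handed in when it is done.

```bash
ls; mkdir -p pics; python3 - <<'E'
from bench import ctrl
import cv2
for n in("side","top"):
    cv2.imwrite(f"pics/{n}0.png",ctrl.camera(n)); p=ctrl.camera_params(n); print(n,p)
o=ctrl.get_obs(); print(o)
E
```

```text
bench.py
pics
side {'fovy': 51.89336834533127, 'cx': 320.96551182889897, 'cy': 240.11767224707913, 'view': array([[-0.96094419, -0.27604887, -0.01957762,  0.61888916],
       [ 0.14172457, -0.55164585,  0.82194951, -0.17004774],
       [-0.23769815,  0.78707298,  0.56922378, -1.05248584],
       [ 0.        ,  0.        ,  0.        ,  1.        ]])}
top {'fovy': 47.38525342431019, 'cx': 327.9948415988463, 'cy': 248.98718518806515, 'view': array([[ 0.01139494, -0.99988199, -0.01030346,  0.060018  ],
       [ 0.98682893,  0.00958216,  0.16148326, -0.6111049 ],
       [-0.16136548, -0.01200784,  0.98682166, -1.34243307],
       [ 0.        ,  0.        ,  0.        ,  1.        ]])}
{'time_s': 0.1, 'q': array([ 9.20722460e-01,  1.81476116e-01,  1.60791882e+00,  2.49883870e-05,
        1.35380428e+00, -2.06294876e-01]), 'dq': array([ 2.95295209e-03, -2.66360445e-03, -3.44992558e-03, -9.92762582e-05,
        1.19953499e-03,  9.16837108e-04]), 'joint_efforts': array([ 4.63545493e-04, -4.45873547e+01, -3.52235699e+01, -1.92073057e-04,
        4.12202353e-03, -3.77867892e-06]), 'eef_pos': array([0.2465432 , 0.51890673, 0.23046376]), 'eef_rot': array([-3.44634917e-04,  2.20075749e-01,  9.75482455e-01, -7.25694330e-04]), 'wrist_force': array([-0.05331597, -0.22174955, -0.39816244]), 'torque': array([-0.01566322,  0.01470759,  0.02263617]), 'grasp_force': 0.0, 'opening': 0.9973783970749626}
```

View pics/side0.png

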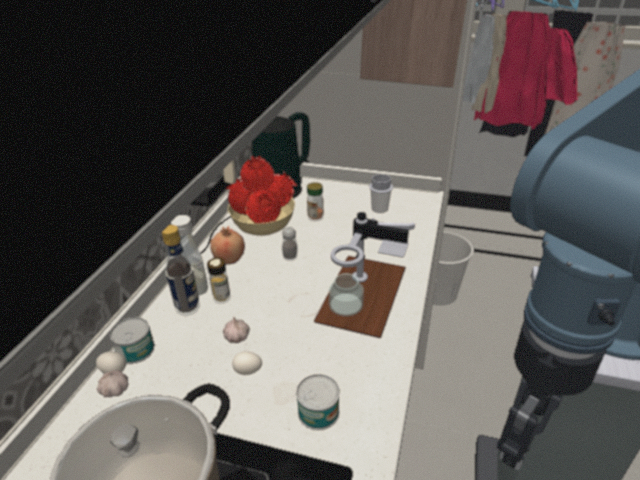

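View pics/top0.png

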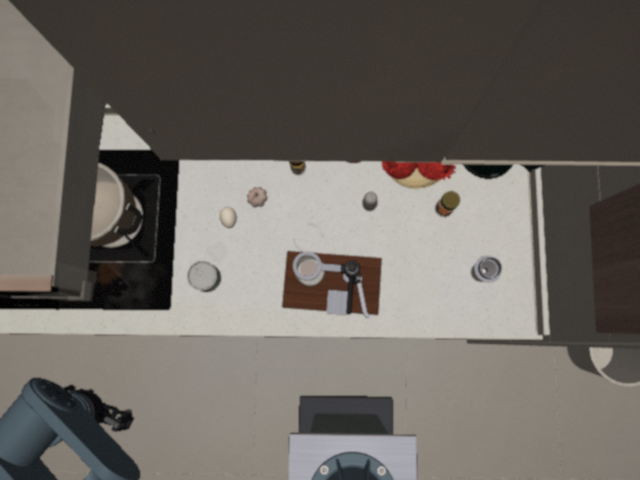

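Top: post cap ≈(351,269), ring ≈(308,265), rest ≈(337,302), lever ≈(365,290), funnel/cup ≈(487,268). Side: ring ≈(347,255), cap ≈(361,216), grip ≈(390,230), jar ≈(346,300), funnel ≈(381,185). Now enlarging.

```bash
cat > h.py <<'E'
import numpy as np, cv2
from bench import ctrl
from scipy.spatial.transform import Rotation as R
P={n:ctrl.camera_params(n) for n in("side","top")}
def proj(n,X):
    p=P[n]; X=np.atleast_2d(X); c=X@p["view"][:3,:3].T+p["view"][:3,3]
    f=240/np.tan(np.radians(p["fovy"])/2)
    return np.c_[p["cx"]-f*c[:,0]/c[:,2], p["cy"]+f*c[:,1]/c[:,2]]
def ray(n,u,v,z):
    p=P[n]; f=240/np.tan(np.radians(p["fovy"])/2); V=p["view"][:3,:3]
    d=V.T@np.array([(u-p["cx"])/f,-(v-p["cy"])/f,-1]); o=-V.T@p["view"][:3,3]
    return o+d*(z-o[2])/d[2]
def tool():
    o=ctrl.get_obs(); w,x,y,z=o["eef_rot"]; return o["eef_pos"],R.from_quat([x,y,z,w]),o
E
python3 - <<'E'
from h import *
a=cv2.imread("pics/top0.png"); s=cv2.imread("pics/side0.png")
def c(i,x,y,w,h,k): return cv2.resize(i[y:y+h,x:x+w],None,fx=k,fy=k,interpolation=cv2.INTER_CUBIC)
cv2.imwrite("pics/c1.png",np.hstack([c(a,275,245,110,80,5),c(a,465,245,50,80,5)]))
cv2.imwrite("pics/c2.png",np.hstack([c(s,315,205,105,135,4),c(s,355,165,60,135,4)]))
for n,u,v,z in[("top",351,269,.19),("top",308,265,.15),("top",283,309,.012),("top",286,251,.012),("top",381,257,.012),("top",379,316,.012),("top",487,267,.1),("side",381,181,.1)]: print(n,u,v,ray(n,u,v,z).round(4))
E
```

```text
top 351 269 [0.542 0.012 0.19 ]
top 308 265 [0.5555 0.1118 0.15  ]
top 283 309 [0.4591 0.1809 0.012 ]
top 286 251 [0.6102 0.1768 0.012 ]
top 381 257 [ 0.5968 -0.0715  0.012 ]
top 379 316 [ 0.4439 -0.0657  0.012 ]
top 487 267 [ 0.5616 -0.3215  0.1   ]
side 381 181 [ 0.5582 -0.3148  0.1   ]
```

View pics/c1.png

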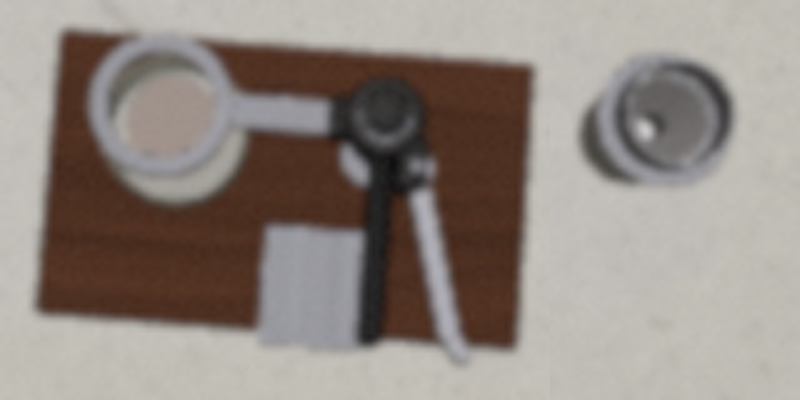

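View pics/c2.png

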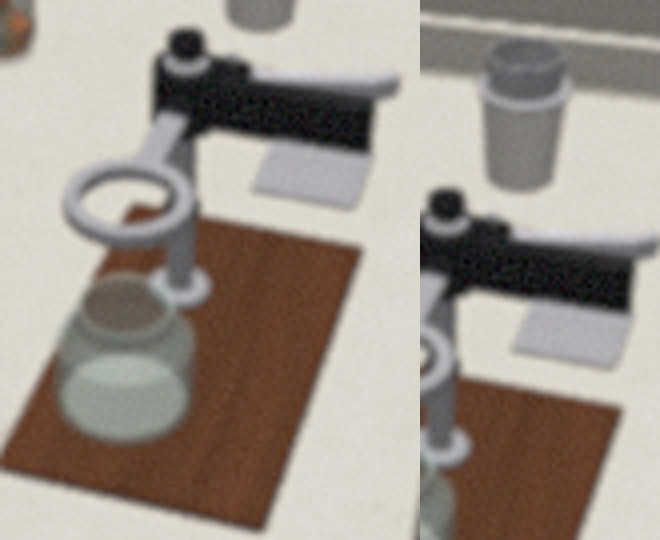

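```bash
cat > fit.py <<'E'
from h import *
from scipy.optimize import least_squares
t=lambda X,Y,o,k:((X+.5)/k-.5+o[0],(Y+.5)/k-.5+o[1])
T=lambda X,Y:t(X,Y,(275,245),5); S=lambda X,Y:t(X,Y,(315,205),4)
T2=lambda X,Y:t(X-550,Y,(465,245),5); S2=lambda X,Y:t(X-420,Y,(355,165),4)
# stand frame pts: corners, cap, ring ; ring z = c+.024
obs=[("top",T(62,30),(.075,.125,.012)),("top",T(533,66),(.075,-.125,.012)),("top",T(515,348),(-.075,-.125,.012)),("top",T(37,310),(-.075,.125,.012)),
("side",S(362,247),(-.075,-.125,.012)),("side",S(265,530),(-.075,.125,.012)),("side",S(2,467),(.075,.125,.012)),("side",S(135,207),(.075,-.125,.012)),
("side",S(187,36),(.02,-.045,.19)),("top",T(384,98),(.02,-.045,.19)),
("top",T(162,105),(.02,.06,None)),("side",S(128,198),(.02,.06,None)),
("top",T(263,348),(-.087,.007,-1)),("top",T(265,225),(-.031,.007,-1)),("side",S(357,207),(-.087,.007,-1)),("side",S(252,188),(-.031,.007,-1))]
def w(p,l):
    z=l[2]
    if z is None:z=p[3]+.024
    elif z<0:z=p[3]+.004
    c,s=np.cos(p[2]),np.sin(p[2]); return [p[0]+c*l[0]-s*l[1],p[1]+s*l[0]+c*l[1],z]
def res(p): return np.array([proj(n,w(p,l))[0]-np.array(uv) for n,uv,l in obs]).ravel()
f=least_squares(res,[.53,.055,0,.14],loss="soft_l1")
if __name__=="__main__":
    print("stand",f.x.round(4)); print(res(f.x).reshape(-1,2).round(1).tolist())
    for k,l in dict(ring=(.02,.06,None),post=(.02,-.045,.19),pinch=(-.065,-.045,None),rest=(-.065,-.018,-1)).items(): print(k,np.round(w(f.x,l),4))
    fo=[("top",T2(666,119),.076),("side",S2(525,91),.076),("top",T2(677,110),.102),("side",S2(527,55),.102)]
    for n,uv,z in fo: print("funnel",n,z,ray(n,*uv,z).round(4))
    s=cv2.imread("pics/side0.png"); k=14
    u,v=proj("side",w(f.x,(.02,-.045,f.x[3])))[0]; print("edge px",u,v)
    for d in (.04,.044,.05,.056,.06): print(d,proj("side",w(f.x,(.02,-.045,f.x[3]-d)))[0].round(2))
    x0,y0=int(u)-15,int(v)-8
    cv2.imwrite("pics/c3.png",cv2.resize(s[y0:y0+42,x0:x0+32],None,fx=k,fy=k,interpolation=cv2.INTER_CUBIC)); print(x0,y0)
E
python3 fit.py
```

```text
stand [ 0.5292  0.0566 -0.0606  0.131 ]
[[-1.0, -0.1], [0.3, -0.7], [0.6, 0.7], [-0.9, 1.3], [0.8, -0.9], [0.4, -0.6], [-2.5, -1.1], [-1.4, -2.2], [-0.1, -0.3], [0.3, 2.9], [-0.6, 0.2], [0.3, -0.3], [-1.4, -0.5], [-0.1, 0.3], [-0.4, 0.2], [-0.4, 0.1]]
ring [0.5528 0.1152 0.155 ]
post [0.5464 0.0104 0.19  ]
pinch [0.4616 0.0156 0.155 ]
rest [0.4632 0.0425 0.135 ]
funnel top 0.076 [ 0.5613 -0.33    0.076 ]
funnel side 0.076 [ 0.5586 -0.322   0.076 ]
funnel top 0.102 [ 0.5624 -0.3282  0.102 ]
funnel side 0.102 [ 0.5594 -0.3268  0.102 ]
edge px 360.5986616310144 235.92974934607398
0.04 [360.14 250.46]
0.044 [360.09 251.88]
0.05 [360.03 254.01]
0.056 [359.96 256.11]
0.06 [359.92 257.51]
345 227
```

View pics/c3.png

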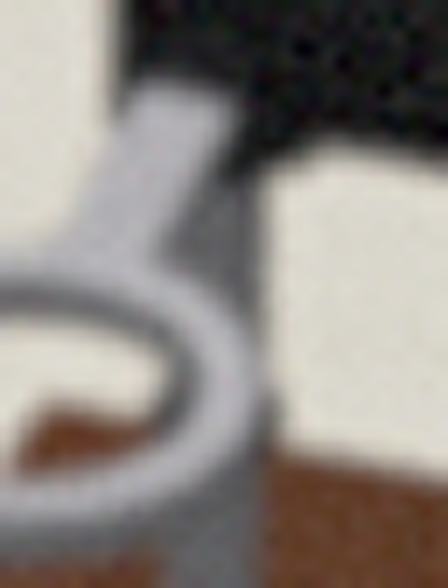

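c3: O-ring shows as a dark bulge at the post's right edge, crop (268,~408), i.e. image (≈364, 255.8): mark top ≈ 52 mm below the collar edge (to be refined). Now working out the approach.

```bash
cat >> h.py <<'E'
YAW=-.0606
def go(x,y,z,yaw=YAW):
    p,r,o=tool(); ty=np.array([-np.sin(yaw),np.cos(yaw),0])
    best=[]
    for s in(1,-1):
        Y=s*ty; Z=np.array([0,0,-1.]); G=R.from_matrix(np.c_[np.cross(Y,Z),Y,Z])
        best.append((r.inv()*G).as_rotvec())
    rv=min(best,key=np.linalg.norm)
    print("d",r.inv().apply(np.array([x,y,z])-p).round(4),"rv",rv.round(4), "alt",[b.round(3).tolist() for b in best])
E
python3 -c "
from h import *
print(tool()[1].as_matrix().round(3)); go(.560,-.327,.231)"
```

```text
[[-0.903  0.429 -0.001]
 [ 0.429  0.903 -0.001]
 [ 0.    -0.002 -1.   ]]
d [-6.463e-01 -6.294e-01  2.000e-04] rv [-0.0015 -0.0006 -0.3832] alt [[-0.001, -0.001, -0.383], [-0.001, 0.002, 2.758]]
```

Emit:
{"method": "send_path", "body": {
  "ticks": [
    {"x": -0.646, "y": -0.629, "z": -0.02, "az": -0.383, "jaw": 1},
    {"x": -0.646, "y": -0.629, "z": -0.02, "az": -0.383, "jaw": 1},
    {"x": -0.646, "y": -0.629, "z": -0.02, "az": -0.383, "jaw": 1},
    {"x": -0.646, "y": -0.629, "z": -0.02, "az": -0.383, "jaw": 1},
    {"x": -0.646, "y": -0.629, "z": -0.02, "az": -0.383, "jaw": 1},
    {"x": -0.646, "y": -0.629, "z": -0.02, "az": -0.383, "jaw": 1},
    {"x": -0.646, "y": -0.629, "z": -0.02, "az": -0.383, "jaw": 1},
    {"x": -0.646, "y": -0.629, "z": -0.02, "az": -0.383, "jaw": 1},
    {"x": -0.646, "y": -0.629, "z": -0.02, "az": -0.383, "jaw": 1},
    {"x": -0.646, "y": -0.629, "z": -0.02, "az": -0.383, "jaw": 1}
  ]
}}

```text
time_s: 1.35
eef_pos: [0.4616, -0.061, 0.245]
eef_rot: [0.0, 0.031, 1.0, 0.0]
wrist_force: [1.0, 0.1, 0.8]
opening: 0.999
grasp_force: 0.0
```

```bash
python3 -c "
from h import *
go(.560,-.327,.25)"
```

```text
d [-0.1145 -0.2595 -0.005 ] rv [ 0.0002  0.0003 -0.0007] alt [[0.0, 0.0, -0.001], [0.0, -0.0, 3.141]]
```

Emit:
{"method": "send_path", "body": {
  "ticks": [
    {"x": -0.114, "y": -0.257, "jaw": 1},
    {"x": -0.114, "y": -0.257, "jaw": 1},
    {"x": -0.114, "y": -0.257, "jaw": 1},
    {"x": -0.114, "y": -0.257, "jaw": 1},
    {"x": -0.114, "y": -0.257, "jaw": 1},
    {"x": -0.114, "y": -0.257, "jaw": 1},
    {"x": -0.114, "y": -0.257, "jaw": 1},
    {"x": -0.114, "y": -0.257, "jaw": 1}
  ]
}}

```text
time_s: 2.35
eef_pos: [0.5595, -0.321, 0.2452]
eef_rot: [-0.0, 0.03, 1.0, 0.0]
wrist_force: [0.2, -0.1, 0.9]
opening: 1.0
grasp_force: 0.0
```

```bash
python3 - <<'E'
from h import *
go(.560,-.327,.15)
a=ctrl.camera("top");s=ctrl.camera("side"); cv2.imwrite("pics/t1.png",a);cv2.imwrite("pics/s1.png",s)
def c(i,x,y,w,h,k): return cv2.resize(i[y:y+h,x:x+w],None,fx=k,fy=k,interpolation=cv2.INTER_CUBIC)
cv2.imwrite("pics/c4.png",np.hstack([c(a,440,215,100,100,4),c(s,335,120,100,100,4)]))
for z in(.244,.231):
  for n in P:
    print(n,z,proj(n,[tool()[0]+np.array([0,y,z-tool()[0][2]]) for y in(-.057,-.0425,0,.0425,.057)]).round(1).tolist())
E
```

```text
d [-0.0009 -0.006   0.0951] rv [ 0.0003 -0.0002  0.0011] alt [[0.0, -0.0, 0.001], [0.0, 0.001, -3.141]]
side 0.244 [[387.3, 123.3], [386.4, 125.2], [383.6, 131.2], [380.7, 137.4], [379.7, 139.6]]
top 0.244 [[531.6, 259.6], [524.9, 259.5], [505.3, 259.4], [485.7, 259.2], [479.0, 259.1]]
side 0.231 [[387.0, 127.8], [386.1, 129.8], [383.3, 135.8], [380.4, 142.2], [379.4, 144.4]]
top 0.231 [[529.5, 260.5], [522.9, 260.4], [503.4, 260.2], [484.0, 260.0], [477.4, 259.9]]
```

View pics/c4.png

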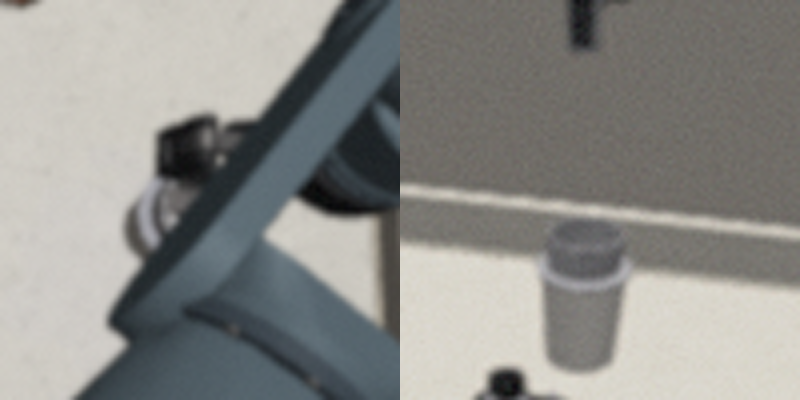

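Side: open +y fingertip at (380,131.5), matching tip ≈13 mm behind TCP; the funnel is clear beneath. Descending and gripping.

Emit:
{"method": "send_path", "body": {
  "ticks": [
    {"x": -0.0015, "y": -0.007, "z": 0.05, "jaw": 1},
    {"x": -0.0015, "y": -0.007, "z": 0.1, "jaw": 1},
    {"x": -0.0015, "y": -0.007, "z": 0.14, "jaw": 1},
    {"x": -0.0015, "y": -0.007, "z": 0.168, "jaw": 1},
    {"x": -0.0015, "y": -0.007, "z": 0.168, "jaw": 1},
    {"x": -0.0015, "y": -0.007, "z": 0.168, "jaw": 1}
  ]
}}

```text
time_s: 3.2
eef_pos: [0.5616, -0.3298, 0.0788]
eef_rot: [0.001, 0.03, 1.0, -0.001]
wrist_force: [0.1, -0.2, 0.1]
opening: 0.998
grasp_force: 0.0
```

Emit:
{"method": "send_path", "body": {
  "ticks": [
    {"jaw": 0.5},
    {"jaw": 0.4},
    {"jaw": 0.3},
    {"jaw": 0.3},
    {"jaw": 0.3},
    {"jaw": 0.3},
    {"jaw": 0.3},
    {"jaw": 0.3}
  ]
}}

```text
time_s: 4.2
eef_pos: [0.5615, -0.3305, 0.0791]
eef_rot: [0.001, 0.03, 1.0, -0.001]
wrist_force: [-1.4, 0.5, 7.2]
opening: 0.61
grasp_force: 62.3
```

Emit:
{"method": "send_path", "body": {
  "ticks": [
    {"z": -0.03, "jaw": 0.3},
    {"z": -0.08, "jaw": 0.3},
    {"z": -0.14, "jaw": 0.3},
    {"z": -0.195, "jaw": 0.3},
    {"z": -0.195, "jaw": 0.3},
    {"z": -0.195, "jaw": 0.3}
  ]
}}

```text
time_s: 4.95
eef_pos: [0.5603, -0.3291, 0.2716]
eef_rot: [-0.0, 0.03, 1.0, 0.0]
wrist_force: [0.4, 0.3, -1.7]
opening: 0.609
grasp_force: 62.9
```

```bash
python3 - <<'E'
from h import *
go(.5528,.1152,.27); print(tool()[2]["wrist_force"])
E
```

```text
d [0.0345 0.4431 0.0017] rv [ 0.0004 -0.0005 -0.0002] alt [[0.0, -0.0, -0.0], [-0.001, -0.001, 3.141]]
[ 0.40899428  0.28628176 -1.74797877]
```

Emit:
{"method": "send_path", "body": {
  "ticks": [
    {"x": 0.003, "y": 0.03, "jaw": 0.3},
    {"x": 0.006, "y": 0.08, "jaw": 0.3},
    {"x": 0.012, "y": 0.14, "jaw": 0.3},
    {"x": 0.018, "y": 0.2, "jaw": 0.3},
    {"x": 0.022, "y": 0.26, "jaw": 0.3},
    {"x": 0.026, "y": 0.32, "jaw": 0.3},
    {"x": 0.03, "y": 0.38, "jaw": 0.3},
    {"x": 0.033, "y": 0.42, "jaw": 0.3},
    {"x": 0.034, "y": 0.443, "jaw": 0.3},
    {"x": 0.034, "y": 0.443, "jaw": 0.3}
  ]
}}

```text
time_s: 6.2
eef_pos: [0.5522, 0.1163, 0.2695]
eef_rot: [-0.002, 0.029, 1.0, -0.0]
wrist_force: [-0.3, -0.2, -0.3]
opening: 0.613
grasp_force: 63.0
```

Emit:
{"method": "send_path", "body": {
  "ticks": [
    {"z": 0.02, "jaw": 0.3},
    {"z": 0.035, "jaw": 0.3},
    {"z": 0.035, "jaw": 0.3},
    {"z": 0.035, "jaw": 0.3}
  ]
}}

```text
time_s: 6.7
eef_pos: [0.5538, 0.1143, 0.2372]
eef_rot: [0.0, 0.031, 1.0, -0.0]
wrist_force: [-0.7, -0.4, -0.5]
opening: 0.612
grasp_force: 63.0
```

```bash
python3 - <<'E'
from h import *
p=tool()[0]; print(p); go(.5528,.1152,.20)
a=ctrl.camera("top");s=ctrl.camera("side"); cv2.imwrite("pics/t2.png",a);cv2.imwrite("pics/s2.png",s)
def c(i,x,y,w,h,k): return cv2.resize(i[y:y+h,x:x+w],None,fx=k,fy=k,interpolation=cv2.INTER_CUBIC)
cv2.imwrite("pics/c5.png",np.hstack([c(a,270,225,100,100,4),c(s,310,170,100,140,4)[:400]]))
fl=p-[0,0,.007]
for n in P: print(n,"flange",proj(n,[fl]).round(1),"tip",proj(n,[fl-[0,0,.044]]).round(1),"ring",proj(n,[[.5528,.1152,.155]]).round(1))
E
```

```text
[0.55384097 0.11428149 0.23723402]
d [0.0011 0.0009 0.0372] rv [-0.      0.0001 -0.0009] alt [[-0.0, 0.0, -0.001], [0.0, 0.0, 3.141]]
side flange [[346.9 222.4]] tip [[346.7 240.9]] ring [[346.9 253.8]]
top flange [[305.2 260.9]] tip [[306.2 263.6]] ring [[306.4 265.8]]
```

View pics/c5.png

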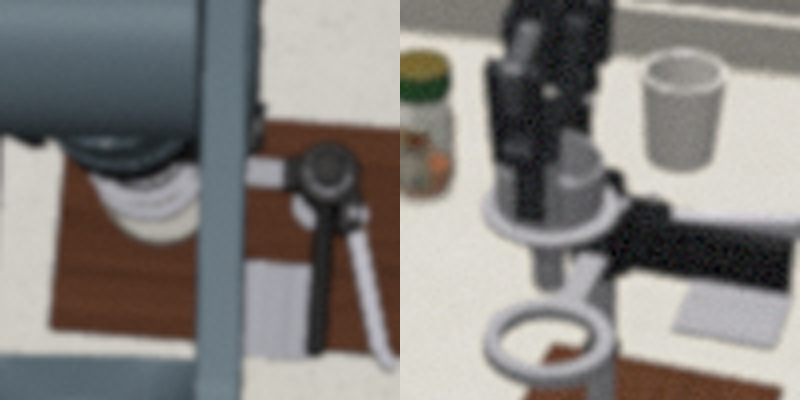

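Side: funnel hangs upright, flange centre (348.4,222), spout tip (347,242), ring centre (347.4,254) – aligned within about 2 mm. Lowering.

Emit:
{"method": "send_path", "body": {
  "ticks": [
    {"z": 0.03, "jaw": 0.3},
    {"z": 0.05, "jaw": 0.3},
    {"z": 0.064, "jaw": 0.3},
    {"z": 0.066, "jaw": 0.3},
    {"z": 0.066, "jaw": 0.3}
  ]
}}

```text
time_s: 7.42
eef_pos: [0.5542, 0.1148, 0.1718]
eef_rot: [0.001, 0.03, 1.0, 0.0]
wrist_force: [0.3, 0.3, -0.7]
opening: 0.609
grasp_force: 63.0
```

Emit:
{"method": "send_path", "body": {
  "ticks": [
    {"z": 0.003, "jaw": 0.3},
    {"z": 0.003, "jaw": 0.3}
  ]
}}

```text
time_s: 7.68
eef_pos: [0.5538, 0.1148, 0.1683]
eef_rot: [0.0, 0.03, 1.0, 0.0]
wrist_force: [0.6, -0.1, -1.0]
opening: 0.612
grasp_force: 63.0
```

Emit:
{"method": "send_path", "body": {
  "ticks": [
    {"z": 0.003, "jaw": 0.3},
    {"z": 0.003, "jaw": 0.3}
  ]
}}

```text
time_s: 7.92
eef_pos: [0.5534, 0.1148, 0.1648]
eef_rot: [-0.0, 0.03, 1.0, -0.0]
wrist_force: [-0.0, -0.6, -1.7]
opening: 0.61
grasp_force: 63.0
```

Emit:
{"method": "send_path", "body": {
  "ticks": [
    {"z": 0.0025, "jaw": 0.3},
    {"z": 0.0025, "jaw": 0.3}
  ]
}}

```text
time_s: 8.18
eef_pos: [0.5538, 0.1148, 0.1627]
eef_rot: [0.0, 0.03, 1.0, 0.0]
wrist_force: [-1.4, 0.2, 2.2]
opening: 0.608
grasp_force: 63.2
```

Emit:
{"method": "send_path", "body": {
  "ticks": [
    {"z": 0.002, "jaw": 0.3},
    {"z": 0.002, "jaw": 0.3}
  ]
}}

```text
time_s: 8.43
eef_pos: [0.5538, 0.1148, 0.1607]
eef_rot: [0.0, 0.03, 1.0, 0.0]
wrist_force: [-1.3, -0.4, 2.1]
opening: 0.61
grasp_force: 63.2
```

Emit:
{"method": "send_path", "body": {
  "ticks": [
    {"z": -0.001, "jaw": 0.7},
    {"z": -0.001, "jaw": 0.85},
    {"z": -0.002, "jaw": 1},
    {"z": -0.004, "jaw": 1},
    {"z": -0.004, "jaw": 1},
    {"z": -0.03, "jaw": 1},
    {"z": -0.07, "jaw": 1},
    {"z": -0.1, "jaw": 1},
    {"z": -0.1, "jaw": 1}
  ]
}}

```text
time_s: 9.55
eef_pos: [0.5553, 0.1148, 0.2636]
eef_rot: [0.003, 0.03, 1.0, 0.0]
wrist_force: [-0.2, 0.2, 0.2]
opening: 0.998
grasp_force: 0.0
```

```bash
python3 - <<'E'
from h import *
go(.4616,.0156,.26)
s=ctrl.camera("side"); cv2.imwrite("pics/s3.png",s)
def c(i,x,y,w,h,k): return cv2.resize(i[y:y+h,x:x+w],None,fx=k,fy=k,interpolation=cv2.INTER_CUBIC)
cv2.imwrite("pics/c6.png",c(s,310,190,110,110,5))
E
```

```text
d [ 0.0875 -0.1047  0.003 ] rv [ 0.0003  0.0059 -0.0001] alt [[0.0, 0.006, -0.0], [0.009, -0.001, 3.141]]
```

View pics/c6.png

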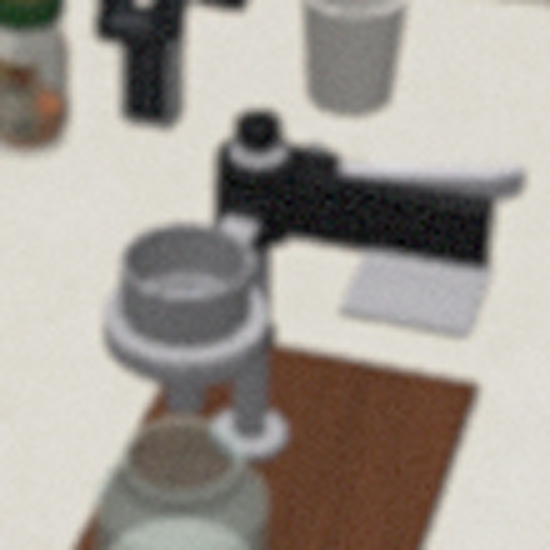

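Funnel sits flat in the ring, flange evenly on the ring around (187,330) in the crop. Check the grip's y with the model overlay numbers.

```bash
python3 - <<'E'
from fit import *
print(P["top"]["view"][:3,:3].T@-P["top"]["view"][:3,3])
a=cv2.imread("pics/top0.png").astype(int).sum(2)
for xs in(-.05,-.065,-.08):
    for z in(.036,):
        q=[proj("top",w(f.x,(xs,-.045+d,f.x[3]+z)))[0] for d in(-.006,0,.006)]
        v=int(round(q[1][1])); print(xs,np.round(q,1).tolist(),v); print(list(zip(range(338,376),a[v,338:376])))
E
```

```text
[0.38574974 0.04974689 1.42404364]
-0.05 [[352.0, 298.7], [349.4, 298.6], [346.8, 298.4]] 299
[(338, np.int64(467)), (339, np.int64(466)), (340, np.int64(459)), (341, np.int64(456)), (342, np.int64(452)), (343, np.int64(463)), (344, np.int64(474)), (345, np.int64(456)), (346, np.int64(392)), (347, np.int64(260)), (348, np.int64(134)), (349, np.int64(115)), (350, np.int64(105)), (351, np.int64(95)), (352, np.int64(124)), (353, np.int64(156)), (354, np.int64(159)), (355, np.int64(161)), (356, np.int64(162)), (357, np.int64(161)), (358, np.int64(167)), (359, np.int64(235)), (360, np.int64(381)), (361, np.int64(497)), (362, np.int64(528)), (363, np.int64(491)), (364, np.int64(371)), (365, np.int64(221)), (366, np.int64(152)), (367, np.int64(151)), (368, np.int64(152)), (369, np.int64(148)), (370, np.int64(154)), (371, np.int64(158)), (372, np.int64(151)), (373, np.int64(157)), (374, np.int64(151)), (375, np.int64(150))]
-0.065 [[351.6, 305.3], [349.0, 305.1], [346.3, 304.9]] 305
[(338, np.int64(466)), (339, np.int64(465)), (340, np.int64(458)), (341, np.int64(450)), (342, np.int64(461)),
[... 921 characters left out ...]
4, np.int64(461)), (345, np.int64(404)), (346, np.int64(289)), (347, np.int64(155)), (348, np.int64(107)), (349, np.int64(113)), (350, np.int64(158)), (351, np.int64(218)), (352, np.int64(255)), (353, np.int64(261)), (354, np.int64(257)), (355, np.int64(243)), (356, np.int64(231)), (357, np.int64(226)), (358, np.int64(208)), (359, np.int64(203)), (360, np.int64(185)), (361, np.int64(207)), (362, np.int64(293)), (363, np.int64(402)), (364, np.int64(482)), (365, np.int64(495)), (366, np.int64(454)), (367, np.int64(343)), (368, np.int64(220)), (369, np.int64(169)), (370, np.int64(157)), (371, np.int64(158)), (372, np.int64(155)), (373, np.int64(159)), (374, np.int64(163)), (375, np.int64(165))]
```

Emit:
{"method": "send_path", "body": {
  "ticks": [
    {"x": 0.04, "y": -0.04, "jaw": 1},
    {"x": 0.075, "y": -0.085, "jaw": 1},
    {"x": 0.087, "y": -0.105, "jaw": 0.92},
    {"x": 0.087, "y": -0.105, "jaw": 0.92},
    {"x": 0.087, "y": -0.105, "z": 0.04, "jaw": 0.92},
    {"x": 0.087, "y": -0.105, "z": 0.075, "jaw": 0.92},
    {"x": 0.087, "y": -0.105, "z": 0.075, "jaw": 0.92},
    {"x": 0.087, "y": -0.105, "z": 0.075, "jaw": 0.92}
  ]
}}

```text
time_s: 10.6
eef_pos: [0.4611, 0.0156, 0.1862]
eef_rot: [0.0, 0.03, 1.0, 0.0]
wrist_force: [-0.1, -0.1, 0.2]
opening: 0.926
grasp_force: 0.0
```

```bash
python3 - <<'E'
from h import *
go(.4616,.0146,.130)
E
```

```text
d [-0.0005 -0.001   0.0562] rv [0.0001 0.0004 0.0004] alt [[0.0, 0.0, 0.0], [-0.001, 0.0, -3.141]]
```

Emit:
{"method": "send_path", "body": {
  "ticks": [
    {"y": -0.001, "z": 0.03, "jaw": 0.92},
    {"y": -0.001, "z": 0.05, "jaw": 0.92},
    {"y": -0.001, "z": 0.056, "jaw": 0.92},
    {"y": -0.001, "z": 0.056, "jaw": 0.92}
  ]
}}

```text
time_s: 11.1
eef_pos: [0.4616, 0.0141, 0.131]
eef_rot: [0.001, 0.03, 1.0, -0.0]
wrist_force: [0.2, 0.3, 2.9]
opening: 0.92
grasp_force: 1.6
```

Emit:
{"method": "send_path", "body": {
  "ticks": [
    {"z": 0.003, "jaw": 0.92},
    {"z": 0.003, "jaw": 0.92}
  ]
}}

```text
time_s: 11.35
eef_pos: [0.4613, 0.0141, 0.1274]
eef_rot: [0.001, 0.03, 1.0, -0.0]
wrist_force: [2.1, -0.2, 4.4]
opening: 0.922
grasp_force: 2.3
```

Emit:
{"method": "send_path", "body": {
  "ticks": [
    {"z": 0.003, "jaw": 0.92},
    {"z": 0.003, "jaw": 0.92}
  ]
}}

```text
time_s: 11.6
eef_pos: [0.4611, 0.0141, 0.1241]
eef_rot: [0.001, 0.03, 1.0, -0.0]
wrist_force: [2.4, 0.9, 4.4]
opening: 0.924
grasp_force: 2.3
```

Emit:
{"method": "send_path", "body": {
  "ticks": [
    {"z": 0.01, "jaw": 0.92},
    {"z": 0.022, "jaw": 0.92},
    {"z": 0.032, "jaw": 0.92},
    {"z": 0.038, "jaw": 0.92},
    {"z": 0.038, "jaw": 0.92},
    {"z": 0.038, "jaw": 0.92}
  ]
}}

```text
time_s: 12.35
eef_pos: [0.4612, 0.0141, 0.0862]
eef_rot: [0.001, 0.03, 1.0, -0.0]
wrist_force: [2.7, -0.1, 6.5]
opening: 0.921
grasp_force: 3.2
```

```bash
python3 - <<'E'
from fit import *
s=ctrl.camera("side"); cv2.imwrite("pics/s4.png",s)
u,v=proj("side",w(f.x,(.02,-.045,.085)))[0]; x0,y0=int(u)-32,int(v)-32; print(x0,y0,u,v)
k=8; cv2.imwrite("pics/c7.png",cv2.resize(s[y0:y0+65,x0:x0+95],None,fx=k,fy=k,interpolation=cv2.INTER_CUBIC))
E
```

```text
328 220 360.0711917857444 252.59953121210955
```

View pics/c7.png

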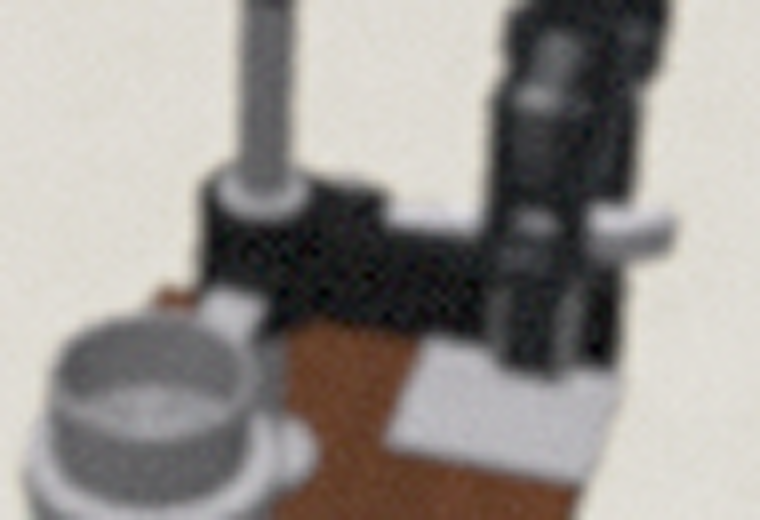

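Finger sits on the rest (crop ≈(545,375)), lever outside it; the arm looks lower than computed and already covers the O-ring. Measuring the travel from tracked points.

```bash
python3 - <<'E'
from fit import *
C=lambda X,Y:t(X,Y,(328,220),8)
c0=f.x[3]
for l,dz,o0,o1 in[((-.087,.007),.004,S(357,207),C(583,483)),((-.031,.007),.004,S(252,188),C(383,445)),((.02,-.045),.04,S(187,60),C(262,195))]:
    for o in(o0,o1):
        r=least_squares(lambda z:proj("side",w(f.x,(*l,z[0])))[0]-np.array(o),[.1]); print(l,"edge z",round(r.x[0]-dz,4),r.fun.round(1))
# template shift of rest/collar region between before and now, vs predicted per-mm
a=cv2.imread("pics/s3.png");b=cv2.imread("pics/s4.png")
for nm,(x,y,ww,h) in dict(funnel=(329,232,38,32),rest=(374,238,36,20),coltop=(350,214,18,16)).items():
    m=cv2.matchTemplate(b[y:y+h+40,x-12:x+ww+12],a[y:y+h,x:x+ww],cv2.TM_CCOEFF_NORMED); _,sc,_,q=cv2.minMaxLoc(m)
    print(nm,sc,q[0]-12,q[1])
for l,z in[((.02,.06),c0+.04),((-.06,-.02),c0+.004),((.02,-.045),c0+.04)]: print([ (proj("side",w(f.x,(*l,z-d)))[0]-proj("side",w(f.x,(*l,z)))[0]).round(1).tolist() for d in(.045,.05,.055,.06,.065)])
E
```

```text
(-0.087, 0.007) edge z 0.1316 [-0.4 -0. ]
(-0.087, 0.007) edge z 0.0682 [0.8 0.1]
(-0.031, 0.007) edge z 0.1313 [-0.4 -0. ]
(-0.031, 0.007) edge z 0.0674 [0.5 0. ]
(0.02, -0.045) edge z 0.134 [-0.3 -0. ]
(0.02, -0.045) edge z 0.0692 [0. 0.]
funnel 0.83139568567276 -1 24
rest 0.4723510146141052 -2 21
coltop 0.9178235530853271 -1 23
[[-0.2, 17.7], [-0.3, 19.6], [-0.3, 21.5], [-0.3, 23.4], [-0.3, 25.3]]
[[-1.3, 16.7], [-1.5, 18.5], [-1.6, 20.3], [-1.7, 22.1], [-1.9, 23.9]]
[[-0.5, 17.0], [-0.6, 18.8], [-0.7, 20.7], [-0.7, 22.5], [-0.8, 24.3]]
```

```bash
python3 - <<'E'
from fit import *
C=lambda X,Y:t(X,Y,(328,220),8)
print(C(515,370),C(575,375))
p=tool()[0]
for y in(.03,.04,.05,.057):
  for z in(.066,.072,.086,.099): print(y,z,proj("side",[[p[0]+dx+.06*y,p[1]+y,z] for dx in(-.011,.011)]).round(1).tolist())
E
```

```text
(391.9375, 265.8125) (399.4375, 266.4375)
0.03 0.066 [[398.6, 274.6], [388.6, 273.0]]
0.03 0.072 [[398.7, 272.5], [388.8, 270.9]]
0.03 0.086 [[399.2, 267.4], [389.2, 265.9]]
0.03 0.099 [[399.6, 262.7], [389.5, 261.1]]
0.04 0.066 [[397.6, 277.3], [387.6, 275.7]]
0.04 0.072 [[397.8, 275.2], [387.8, 273.6]]
0.04 0.086 [[398.2, 270.1], [388.1, 268.6]]
0.04 0.099 [[398.6, 265.4], [388.5, 263.8]]
0.05 0.066 [[396.6, 280.1], [386.6, 278.5]]
0.05 0.072 [[396.8, 277.9], [386.7, 276.3]]
0.05 0.086 [[397.2, 272.9], [387.1, 271.3]]
0.05 0.099 [[397.6, 268.1], [387.4, 266.5]]
0.057 0.066 [[395.9, 282.1], [385.8, 280.4]]
0.057 0.072 [[396.1, 279.9], [386.0, 278.3]]
0.057 0.086 [[396.5, 274.8], [386.3, 273.2]]
0.057 0.099 [[396.9, 270.0], [386.7, 268.4]]
```

Tip pixel lies well above the rest: it was not the rest but the lever's top that the −y finger pressed. Raise, open fully, and offset 10 mm to −y.

Emit:
{"method": "send_path", "body": {
  "ticks": [
    {"z": -0.015, "jaw": 0.92},
    {"z": -0.03, "jaw": 0.92},
    {"z": -0.045, "jaw": 0.92},
    {"z": -0.06, "jaw": 0.92},
    {"z": -0.075, "jaw": 1},
    {"y": -0.005, "z": -0.095, "jaw": 1},
    {"y": -0.01, "z": -0.1, "jaw": 1},
    {"y": -0.01, "z": -0.1, "jaw": 1}
  ]
}}

```text
time_s: 13.4
eef_pos: [0.4596, 0.0041, 0.1855]
eef_rot: [-0.0, 0.031, 1.0, 0.0]
wrist_force: [-0.4, 0.2, 1.1]
opening: 1.0
grasp_force: 0.0
```

Emit:
{"method": "send_path", "body": {
  "ticks": [
    {"z": 0.02, "jaw": 1},
    {"z": 0.04, "jaw": 1},
    {"z": 0.05, "jaw": 1},
    {"z": 0.054, "jaw": 1},
    {"z": 0.054, "jaw": 1}
  ]
}}

```text
time_s: 14.02
eef_pos: [0.4598, 0.0043, 0.1315]
eef_rot: [-0.0, 0.03, 1.0, 0.0]
wrist_force: [-0.3, 0.6, 0.2]
opening: 1.005
grasp_force: 0.0
```

```bash
python3 - <<'E'
from fit import *
print(tool()[0])
s=ctrl.camera("side"); cv2.imwrite("pics/s5.png",s)
a=cv2.imread("pics/s3.png")
for nm,(x,y,ww,h) in dict(funnel=(329,232,38,32),coltop=(350,214,18,16)).items():
    m=cv2.matchTemplate(s[y-3:y+h+40,x-12:x+ww+12],a[y:y+h,x:x+ww],cv2.TM_CCOEFF_NORMED); _,sc,_,q=cv2.minMaxLoc(m); print(nm,sc,q[0]-12,q[1]-3)
E
```

```text
[0.45976266 0.00431314 0.1315278 ]
funnel 0.9975354671478271 0 0
coltop 0.9970359206199646 0 0
```

Emit:
{"method": "send_path", "body": {
  "ticks": [
    {"z": 0.003, "jaw": 1},
    {"z": 0.006, "jaw": 1},
    {"z": 0.006, "jaw": 1}
  ]
}}

```text
time_s: 14.45
eef_pos: [0.4596, 0.0043, 0.1254]
eef_rot: [-0.0, 0.03, 1.0, 0.0]
wrist_force: [0.6, -0.7, 0.5]
opening: 0.999
grasp_force: 0.0
```

Emit:
{"method": "send_path", "body": {
  "ticks": [
    {"z": 0.003, "jaw": 1},
    {"z": 0.003, "jaw": 1}
  ]
}}

```text
time_s: 14.7
eef_pos: [0.46, 0.0042, 0.1226]
eef_rot: [0.0, 0.03, 1.0, -0.0]
wrist_force: [-0.1, -0.4, 2.2]
opening: 1.001
grasp_force: 1.0
```

Emit:
{"method": "send_path", "body": {
  "ticks": [
    {"z": 0.003, "jaw": 1},
    {"z": 0.003, "jaw": 1}
  ]
}}

```text
time_s: 14.95
eef_pos: [0.46, 0.0042, 0.1195]
eef_rot: [0.0, 0.03, 1.0, -0.0]
wrist_force: [0.6, -0.3, 1.7]
opening: 0.997
grasp_force: 1.1
```

```bash
cat > tr.py <<'E'
from fit import *
import sys
def look(name):
    s=ctrl.camera("side"); cv2.imwrite(f"pics/{name}.png",s); a=cv2.imread("pics/s3.png"); k=4
    for nm,(x,y,ww,h),l,z in (("funnel",(329,232,38,32),(.02,.06),.04),("coltop",(350,214,18,16),(.02,-.045),.04),("rest",(378,240,32,18),(-.06,-.02),.004)):
        T_=cv2.resize(a[y:y+h,x:x+ww],None,fx=k,fy=k,interpolation=cv2.INTER_CUBIC)
        B=cv2.resize(s[y-3:y+h+40,x-8:x+ww+8],None,fx=k,fy=k,interpolation=cv2.INTER_CUBIC)
        m=cv2.matchTemplate(B,T_,cv2.TM_CCOEFF_NORMED); _,sc,_,q=cv2.minMaxLoc(m); dv=q[1]/k-3
        d=least_squares(lambda d:(proj("side",w(f.x,(*l,f.x[3]+z-d[0])))[0]-proj("side",w(f.x,(*l,f.x[3]+z)))[0])[1]-dv,[.03]).x[0]
        print(nm,round(sc,3),"dv",dv,"travel",round(d,4))
    p,_,o=tool(); print("tcp",p.round(4),"F",o["wrist_force"].round(1))
look(sys.argv[1])
E
python3 tr.py s6
```

```text
funnel 0.992 dv 1.25 travel 0.0031
coltop 0.992 dv 1.0 travel 0.0026
rest 0.668 dv 0.75 travel 0.002
tcp [0.46   0.0042 0.1196] F [ 0.5 -0.1  1.9]
```

Emit:
{"method": "send_path", "body": {
  "ticks": [
    {"z": 0.008, "jaw": 1},
    {"z": 0.015, "jaw": 1},
    {"z": 0.017, "jaw": 1},
    {"z": 0.017, "jaw": 1},
    {"z": 0.017, "jaw": 1}
  ]
}}

```text
time_s: 15.62
eef_pos: [0.46, 0.0042, 0.1027]
eef_rot: [0.0, 0.03, 1.0, -0.0]
wrist_force: [2.6, 0.2, 3.5]
opening: 0.997
grasp_force: 1.7
```

```bash
python3 tr.py s7
```

```text
funnel 0.93 dv 7.75 travel 0.0194
coltop 0.928 dv 7.5 travel 0.0196
rest 0.54 dv 5.25 travel 0.0139
tcp [0.46   0.0042 0.1027] F [2.3 1.1 2.9]
```

Emit:
{"method": "send_path", "body": {
  "ticks": [
    {"z": 0.005, "jaw": 1},
    {"z": 0.01, "jaw": 1},
    {"z": 0.01, "jaw": 1},
    {"z": 0.01, "jaw": 1}
  ]
}}

```text
time_s: 16.18
eef_pos: [0.4599, 0.0042, 0.0928]
eef_rot: [0.0, 0.03, 1.0, -0.0]
wrist_force: [1.9, -1.0, 3.2]
opening: 1.0
grasp_force: 2.0
```

```bash
python3 tr.py s8
python3 - <<'E'
from fit import *
o=[]
for n in("s7","s8"):
    s=cv2.imread(f"pics/{n}.png")[232:272,345:380]; o.append(cv2.resize(s,None,fx=11,fy=11,interpolation=cv2.INTER_CUBIC))
cv2.imwrite("pics/c8.png",np.hstack(o))
E
```

```text
funnel 0.867 dv 11.5 travel 0.029
coltop 0.927 dv 11.25 travel 0.0295
rest 0.519 dv 8.5 travel 0.0226
tcp [0.4599 0.0042 0.0928] F [ 2.  -0.4  3.9]
```

View pics/c8.png

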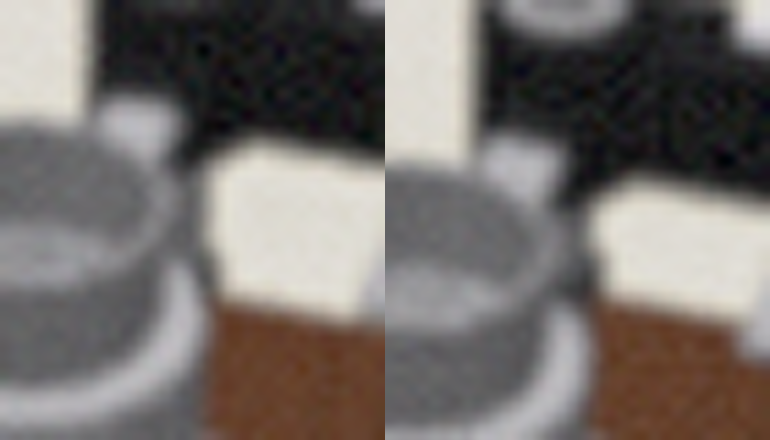

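Right panel: the O-ring is the dark band at the post's right edge, crop (585,250–300), image rows ≈255–259. Refining by column profile.

```bash
python3 - <<'E'
from fit import *
for n in("s3","s7","s8"):
    g=cv2.cvtColor(cv2.imread(f"pics/{n}.png"),cv2.COLOR_BGR2GRAY); print(n)
    for u in(361,362,363,364,365,366): print(u,g[248:264,u].tolist())
for dd in(.044,.048,.052,.056):
    z=f.x[3]-dd; c=np.array(w(f.x,(.02,-.045,z))); e=P["side"]["view"][0,:3].copy(); e[2]=0; e/=np.linalg.norm(e)
    print(dd,"top limb",proj("side",c+e*.0115)[0].round(2),"bot",proj("side",c+e*.0115-[0,0,.004])[0].round(2),"post edge",proj("side",c+e*.008)[0].round(2))
E
```

```text
s3
361 [147, 161, 175, 181, 181, 181, 183, 182, 172, 151, 122, 98, 93, 87, 91, 96]
362 [126, 145, 162, 170, 176, 180, 170, 157, 140, 116, 94, 84, 78, 87, 89, 90]
363 [135, 142, 156, 164, 169, 166, 155, 125, 104, 85, 76, 73, 77, 83, 80, 81]
364 [184, 179, 184, 184, 188, 186, 167, 139, 121, 113, 103, 81, 73, 77, 72, 75]
365 [215, 213, 214, 216, 215, 215, 201, 183, 175, 170, 150, 113, 76, 70, 69, 72]
366 [217, 221, 218, 217, 218, 217, 219, 215, 215, 210, 181, 128, 83, 68, 73, 72]
s7
361 [92, 108, 106, 103, 94, 97, 98, 114, 145, 165, 176, 180, 183, 182, 187, 181]
362 [99, 99, 98, 100, 99, 98, 102, 101, 113, 137, 150, 161, 171, 172, 163, 150]
363 [128, 131, 134, 133, 135, 138, 122, 100, 91, 88, 107, 116, 134, 131, 125, 113]
364 [179, 184, 183, 183, 188, 186, 167, 136, 122, 112, 104, 90, 89, 95, 90, 84]
365 [216, 219, 219, 219, 219, 215, 208, 192, 180, 174, 154, 115, 79, 72, 71, 73]
366 [222, 222, 222, 220, 220, 221, 221, 216, 216, 210, 183, 127, 82, 68, 68, 70]
s8
361 [63, 46, 51, 82, 96, 107, 105, 106, 93, 82, 70, 98, 131, 160, 173, 184]
362 [23, 36, 54, 82, 93, 101, 100, 89, 83, 70, 61, 76, 107, 138, 154, 162]
363 [26, 50, 90, 117, 132, 137, 126, 99, 79, 65, 62, 70, 81, 100, 114, 128]
364 [34, 81, 135, 177, 191, 186, 167, 138, 122, 116, 100, 81, 74, 76, 82, 87]
365 [56, 118, 174, 208, 218, 218, 206, 186, 181, 176, 154, 112, 84, 74, 72, 72]
366 [88, 143, 196, 220, 223, 220, 221, 218, 218, 210, 184, 131, 80, 75, 76, 75]
0.044 top limb [365.14 251.8 ] bot [365.09 253.22] post edge [363.61 251.83]
0.048 top limb [365.09 253.22] bot [365.03 254.63] post edge [363.55 253.24]
0.052 top limb [365.03 254.63] bot [364.98 256.03] post edge [363.5  254.65]
0.056 top limb [364.98 256.03] bot [364.92 257.43] post edge [363.45 256.06]
```

Emit:
{"method": "send_path", "body": {
  "ticks": [
    {"z": 0.008, "jaw": 1},
    {"z": 0.016, "jaw": 1},
    {"z": 0.0215, "jaw": 1},
    {"z": 0.0215, "jaw": 1},
    {"z": 0.0215, "jaw": 1},
    {"z": 0.0215, "jaw": 1},
    {"z": 0.0215, "jaw": 1}
  ]
}}

```text
time_s: 17.1
eef_pos: [0.4599, 0.0042, 0.0714]
eef_rot: [0.0, 0.03, 1.0, -0.0]
wrist_force: [2.2, -0.3, 6.0]
opening: 0.997
grasp_force: 2.8
```

```bash
python3 tr.py s9
```

```text
funnel 0.837 dv 20.0 travel 0.0511
coltop 0.927 dv 19.25 travel 0.0511
rest 0.482 dv 16.25 travel 0.0437
tcp [0.46   0.0042 0.0714] F [1.3 0.1 5.5]
```

Emit:
{"method": "send_path", "body": {
  "ticks": [
    {"z": -0.0025, "jaw": 0.9},
    {"z": -0.0045, "jaw": 0.83},
    {"z": -0.0045, "jaw": 0.83}
  ]
}}

```text
time_s: 17.52
eef_pos: [0.4594, 0.0053, 0.0758]
eef_rot: [-0.0, 0.03, 1.0, 0.001]
wrist_force: [0.1, 3.6, 6.0]
opening: 0.831
grasp_force: 3.4
```

```bash
python3 tr.py s10
```

```text
funnel 0.84 dv 20.5 travel 0.0524
coltop 0.926 dv 19.5 travel 0.0518
rest 0.488 dv 16.0 travel 0.043
tcp [0.4594 0.0053 0.0757] F [0.5 5.2 7. ]
```

Emit:
{"method": "send_path", "body": {
  "ticks": [
    {"z": -0.0017, "jaw": 0.75},
    {"z": -0.0035, "jaw": 0.675},
    {"z": -0.0035, "jaw": 0.675}
  ]
}}

```text
time_s: 17.95
eef_pos: [0.4592, 0.005, 0.0792]
eef_rot: [-0.001, 0.03, 1.0, 0.001]
wrist_force: [-0.3, 2.6, 7.3]
opening: 0.676
grasp_force: 4.1
```

```bash
python3 tr.py s11
```

```text
funnel 0.841 dv 20.5 travel 0.0524
coltop 0.926 dv 19.5 travel 0.0518
rest 0.483 dv 16.5 travel 0.0444
tcp [0.4593 0.005  0.0792] F [-1.5  3.4  7.3]
```

Emit:
{"method": "send_path", "body": {
  "ticks": [
    {"y": 0.001, "z": -0.0012, "jaw": 0.6},
    {"y": 0.003, "z": -0.0025, "jaw": 0.533},
    {"y": 0.003, "z": -0.0025, "jaw": 0.533}
  ]
}}

```text
time_s: 18.38
eef_pos: [0.4589, 0.0073, 0.0812]
eef_rot: [-0.001, 0.03, 1.0, -0.0]
wrist_force: [-3.5, -2.0, 4.7]
opening: 0.532
grasp_force: 3.3
```

```bash
python3 tr.py s12
```

```text
funnel 0.844 dv 20.5 travel 0.0524
coltop 0.926 dv 19.5 travel 0.0518
rest 0.49 dv 16.5 travel 0.0444
tcp [0.4589 0.0073 0.0812] F [-4.5 -2.1  4.8]
```

Emit:
{"method": "send_path", "body": {
  "ticks": [
    {"y": 0.002, "z": -0.001, "jaw": 0.46},
    {"y": 0.0043, "z": -0.0016, "jaw": 0.4},
    {"y": 0.0043, "z": -0.0016, "jaw": 0.4}
  ]
}}

```text
time_s: 18.8
eef_pos: [0.4597, 0.0114, 0.0827]
eef_rot: [-0.001, 0.03, 1.0, -0.0]
wrist_force: [-3.2, -2.9, 1.2]
opening: 0.403
grasp_force: 1.9
```

```bash
python3 tr.py s13
```

```text
funnel 0.844 dv 20.5 travel 0.0524
coltop 0.926 dv 19.75 travel 0.0525
rest 0.495 dv 16.75 travel 0.0451
tcp [0.4597 0.0115 0.0827] F [-2.4 -2.4  0.3]
```

Emit:
{"method": "send_path", "body": {
  "ticks": [
    {"y": 0.0015, "z": -0.0005, "jaw": 0.35},
    {"y": 0.003, "z": -0.0008, "jaw": 0.31},
    {"y": 0.003, "z": -0.0008, "jaw": 0.31}
  ]
}}

```text
time_s: 19.23
eef_pos: [0.4594, 0.0097, 0.0839]
eef_rot: [-0.001, 0.03, 1.0, -0.004]
wrist_force: [-9.5, -27.5, 3.5]
opening: 0.315
grasp_force: 18.1
```

```bash
python3 tr.py s14
```

```text
funnel 0.841 dv 20.5 travel 0.0524
coltop 0.925 dv 19.5 travel 0.0518
rest 0.517 dv 16.75 travel 0.0451
tcp [0.4594 0.0097 0.0839] F [-10.6 -27.4   3.6]
```

Emit:
{"method": "send_path", "body": {
  "ticks": [
    {"y": -0.002, "jaw": 0.3},
    {"y": -0.0045, "jaw": 0.28},
    {"y": -0.0045, "jaw": 0.28}
  ]
}}

```text
time_s: 19.65
eef_pos: [0.4594, 0.0086, 0.0839]
eef_rot: [-0.001, 0.031, 1.0, -0.001]
wrist_force: [-7.0, -9.6, 4.7]
opening: 0.286
grasp_force: 31.1
```

```bash
python3 tr.py s15
```

```text
funnel 0.842 dv 20.5 travel 0.0524
coltop 0.924 dv 19.5 travel 0.0518
rest 0.526 dv 17.0 travel 0.0458
tcp [0.4594 0.0086 0.084 ] F [-6.5 -9.4  4.3]
```

Emit:
{"method": "send_path", "body": {
  "ticks": [
    {"jaw": 0.25},
    {"jaw": 0.2},
    {"jaw": 0.2},
    {"jaw": 0.2}
  ]
}}

```text
time_s: 20.2
eef_pos: [0.4594, 0.0096, 0.0838]
eef_rot: [-0.001, 0.031, 1.0, -0.0]
wrist_force: [-4.3, -4.9, 4.5]
opening: 0.259
grasp_force: 60.6
```

```bash
python3 tr.py s16
```

```text
funnel 0.84 dv 20.5 travel 0.0524
coltop 0.926 dv 19.5 travel 0.0518
rest 0.526 dv 17.0 travel 0.0458
tcp [0.4595 0.0095 0.0838] F [-5.6 -3.9  3.8]
```

```bash
python3 - <<'E'
from fit import *
c=f.x[3]-.052
for a in(0,.1,.27):
    L=.085; print(a,proj("side",w(f.x,(.02-.022-L*np.cos(a),-.045-.016-L*np.sin(a),c+.032)))[0].round(1))
for n in("s9","s13","s16"):
    g=cv2.cvtColor(cv2.imread(f"pics/{n}.png"),cv2.COLOR_BGR2GRAY); print(n); print(g[230:262:2,394:422:2])
E
```

```text
0 [408.9 247.9]
0.1 [409.5 245.7]
0.27 [409.6 242. ]
s9
[[ 45  80  97  77  48  41  47  44 103 205 219 220 221 219]
 [ 70  92  92  63  40  34  43  59 167 219 218 220 219 219]
 [107 125 106  60  46  36  47  92 201 221 220 216 218 220]
 [ 79  90  81  62  47  37  51  90 205 220 221 219 220 220]
 [ 59  63  42  35  34  47  33 107 216 220 221 219 221 219]
 [ 59  65  49  34  38  43  43 116 218 219 221 221 222 220]
 [ 50  56  44  35  44  49 107 166 199 209 218 220 222 220]
 [ 46  45  35  41  44  55 131 162 147 152 214 217 220 219]
 [ 40  35  40  37  48  70 100 112 106 163 217 220 222 218]
 [ 27  30  37  37  52  75 109 142 168 206 220 219 220 218]
 [ 40  39  36  36  42  43 119 210 218 220 217 218 220 219]
 [ 48  44  41  38  33  34 112 213 220 221 219 219 219 219]
 [ 66  53  42  47  31  28 131 216 216 219 219 218 219 221]
 [ 50  57  47  33  26  38 151 218 217 218 220 218 219 221]
 [ 21  34  40  56  23  32 168 218 218 217 218 222 219 220]
 [ 35  36  55  76  34  48 172 220 218 220 221 222 221 219]]
s13
[[ 46 127 141 101  37  30  38  31 114 216 219 218 220 220]
 [ 69 132 138  76  28  27  34  50 15
[... 1098 characters left out ...]
5 103  66  54  44  42 168 220 220 219 219 220 220]
 [ 60  70  53  43  43  38  81 186 220 220 220 220 219 222]
 [ 44  48  41  39  32  47 150 219 222 221 220 219 219 221]
 [ 49  59  44  32  31  38 151 220 220 218 218 220 219 219]
 [ 32  55  35  24  29  43 161 223 221 220 219 220 220 220]
 [ 55  51  50  19  31  51 162 216 217 220 220 219 219 221]
 [ 36  45  43  34  26  45 119 195 192 209 215 217 220 219]
 [ 59  35  36  35  54  45  67 131 131 193 219 218 219 219]
 [ 74  38  36  42  87  47  71 114 126 197 221 218 219 221]
 [ 68  35  42  52  91  45 124 184 190 216 220 218 219 220]
 [ 62  35  33  58  91  47 169 221 218 218 219 220 219 220]
 [ 67  33  32  59  81  46 174 221 219 219 221 218 220 220]]
```

Lever tip has moved ≈7.5 px toward the fin (shut needs ≈6–7), grip 60 N, travel 52 mm: handing in.

Emit:
{"method": "send_path", "body": {
  "ticks": [
    {"jaw": 0.2},
    {"jaw": 0.2},
    {"jaw": 0.2},
    {"jaw": 0.2}
  ]
}}

```text
time_s: 20.75
eef_pos: [0.4595, 0.0096, 0.0838]
eef_rot: [-0.001, 0.031, 1.0, -0.0]
wrist_force: [-5.0, -4.3, 2.9]
opening: 0.256
grasp_force: 60.6
```

```bash
python3 -c "
from bench import ctrl
print(ctrl.hand_in())"
```

```text
the job is handed in; nothing more can be done
None
```

The job is handed in with no verdict returned: the funnel is seated in the ring, the arm is held about 52 mm down against a mark I measured at 51.5–52 mm, and by image tracking the lever is squeezed shut at about 60 N; on the first press the −y finger caught the lever's top and ran the arm roughly 12 mm past the mark, so I let it rise and repositioned.

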